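Seat two bearing blocks and thread the guide rod through both

ROBOT

A 6-joint arm with a two-finger parallel gripper is mounted at the origin on a cart in front of the work surface, level with it; the furniture and walls round the work are solid. World frame = base frame: x ahead of the robot, y to its left, z up, the work surface at z = 0. Lengths are in mm, angles in rad, forces in N, time in s.
With the tool pointing down it reaches from about 350 to 975 mm from the base axis. Payload 17.4 kg.
Tool frame: the origin (TCP) lies on the centre line of the jaws, within the pads' length; the fingertips stand arm.tip_extent ahead of it and the grasp point (between the pads) lies 11 mm behind it (arm.tip_extent is the distance from the TCP to the fingertips, in mm); z points along the fingers, y is the line along which they close (so a half turn about z gives the same grasp; the last joint's range is limited). The gripper opens to 85 mm and grips with 20 to 120 N. Pads are 22 mm wide; open, the fingers measure 114 mm over their backs; the gripper's body (76 mm by 85 mm) begins 54 mm behind the grasp point. The pads swing forward as they close: fully open they stand 13 mm farther back than shut.
Start: joints at [1.237, 0.116, 1.442, -0, 1.584, -0.038], TCP at [196.774, 645.688, 239.303] pointing down, gripper open.
Joint ranges: [-2.83, 2.83], [-0.83, 2.19], [0.07, 2.5], [-1.14, 4.28], [0.01, 3], [-2.97, 2.97]. Speed limits (rad/s): [1.89, 1.89, 2.22, 3.14, 3.14, 3.14].

INTERFACE

Orientations are given as a unit quaternion [x, y, z, w].
In Python, from plant import arm gives the robot as it stands. The module is installed in compiled form; this text tells all that it offers.
- The arm moves only by the tool send_rows, never from a script. Its argument "steps" is one flat list of numbers, 7 for each row, row after row: the shift along the tool's x, y, z in m, then the turn, a rotation vector about the tool's x, y, z in rad, then the opening, from 0 (shut) to 1 (fully open). In form: [x, y, z, wx, wy, wz, gripper, x, y, z, wx, wy, wz, gripper, ...]. A call has 1 to 8 rows; each row shifts and turns the commanded pose from where the row before left it, along the tool's axes as they then stand; what a row does not reach is not made up. A row lasts 1/10 s, in which the tool goes at most 50 mm and 8.59 degrees, less where a joint would pass 70% of its speed; a pose out of reach is approached as far as the arm can. A call is refused whole if a number of a shift passes 0.05 or a number of a turn 0.15, either way. A call with a gripper value outside its range is refused whole. The fingers move at their own pace and stop on an object; "force" is the grip in N (left out, the last holds). Time passes only in rows, so rows that do not move let the fingers close. It gives the time, the measured TCP pose, the force, the opening and the grip force at its end, in the units of the state.
- arm.sense(): the state, without advancing time (a new reading comes with each control period).
- arm.read_camera(name): name is "scene" or "top" or "wrist"; returns the picture (384x512x3 uint8, blue, green, red); there is no depth.
- arm.camera_model(name): a dict with "camera_matrix" (3x3 intrinsics, pixels), "k1" (the pictures are not rectified: a ray, as slopes to the right and down, at radius r is drawn at 1 + k1 r^2 times it, then the intrinsics apply), "rvec" (rotation vector, rad) and "tvec" (3), from world to camera coordinates, as OpenCV has them; the wrist camera has in their place "tool_from_camera" (4x4, takes a point from camera to tool coordinates, whose origin is the TCP and whose axes are the flange's). Camera axes: x right, y down, z forward; pixel columns grow to the right and rows downward; lengths in mm; the calibration is good to about 2 mm. A picture is of the moment at which its call begins: read the wrist's pose just before it. camera_model takes no time and is no camera call.
- arm.sign_off(): hands the job in; it is judged then, once.
The state is a dict: "time_s": time; "qpos": joint angles; "qd": joint speeds; "tau": joint torques, N m; "tool_pos": TCP position; "ee_rot": TCP orientation; "ft_force": force on the tool from outside, world axes, zero at the start; "ft_torque": the same for the moment, N m; "grip_width": finger opening in mm; "grip_force": force on a finger pad.
Only numpy, scipy, OpenCV 4.12 (cv2) and the standard library are available. Lean on these libraries where they do the work, as an engineer would, in place of code of your own. Each camera call takes 0.05 s, during which the arm holds its last target. There are 200 camera calls.

TASK

The manipulator's slide is being reassembled: set each of the two upright bearing blocks fully down into the base-plate pocket that fits its foot, bores in line, then take the guide rod from the V-rest and thread it through both bushings. Finish still gripping the rod, holding it still and straight without forcing it against the bushings, with 1 to 3 cm of it standing out beyond the far block and the rest on the gripper's side: the clamp screws are tightened later, so do not let go. Leave the screwdriver, lens case, bottle and dish where they are.

Things in the scene. Friction and masses are not known exactly. Their poses are not given: they have to be found in the camera images.
- square_pocket (a point): centre of the FLOOR of the square pocket (38 x 38 mm) in the fixed dark grey base plate, 78 (x) x 150 (y) x 14 mm thick, flat on the bench. Pockets are 8 mm deep: this point is 6 mm above the bench, 8 mm below the plate's top. z up; y = the plate's long direction, along which the rod is to run
- long_pocket (a point): centre of the FLOOR of the oblong pocket (58 mm in x, 26 mm in y) in the same base plate, 70 mm from the square one along the plate's -y; same height and axes
- rod_line (a point): point in the air above the middle of the base plate, half-way between the pockets and 55 mm above the bench, where the centre line of the two bores runs (along this point's y) once both blocks are seated
- square_block_mid (a point): loose upright grey bearing block, 64.5 mm tall, 0.14 kg, SQUARE foot 36 x 36 x 13 mm (lowest 3 mm stepped in 2 mm a side); above it a 36 x 22 mm upright, then from 33.5 mm up a head 40 mm (x) x 24 mm (y). Point: on its middle line, 32 mm above the underside. y = direction of the 14 mm bore through the head (brass bushing), whose centre is 17 mm above the point. A half turn is the same
- long_block_mid (a point): loose upright grey bearing block like the other but with an OBLONG foot 56 mm (x) x 24 mm (y) x 13 mm; same height, mass, upright, head, bore and point (32 mm above the underside, 17 mm below the bore's centre). y = direction of the bore, across the foot's long side
- rod_mid (a point): centre of the loose steel guide rod: 12 mm diameter, 160 mm long, 0.1 kg, both ends alike with an 8 mm long taper to 5 mm diameter. y = along the rod. It lies level in a fixed dark V-rest (34 mm wide, 24 mm high), centre line 24 mm above the bench; the rest reaches 43 mm either side of its middle, so each end sticks out free by about 37 mm
- driver_mid (a point): bystander: screwdriver with a red handle lying on the bench, 169 mm long along y, 21 mm wide; point at its middle
- lens_case_mid (a point): bystander: black round lens case standing upright, 43 mm diameter, 66 mm tall; point at half height
- bottle_mid (a point): bystander: bottle with a blue cap standing upright, 52 mm diameter, 82 mm tall; point at half height
- dish_mid (a point): bystander: small clear round dish, 40 mm diameter, 14 mm high; point at half height
Not all that is in view belongs to the job. Leave any green look-alike of the part that bears square_block_mid alone.

How it is judged:
By the outcome, as a careful person would: the job done as asked, in the order asked, and still so for the second after the job is handed in, while the arm keeps its last pose, push and grip.
It also fails if it takes over 64 s, if anything falls off the work surface, if the arm or the gripper's body presses on something with over 40 N, if the wrist force passes 120 N, or if a joint passes its speed limit or range.

## Working session

There is one attempt and no reset: what is moved stays moved. The work goes in short steps, Python scripts to look and compute and a tool call to move; the robot and the scene stay as the last step left them, time stands still between calls to the robot, and variables do not carry over. Pictures are saved under pics/ and viewed, at most 10 in all, crops included, and the job is handed in when it is done.

Besides the shell and the picture viewer there is one more tool, called after "Emit:" as name(argument=value, ...) on one line, values as JSON. send_rows: Moves the arm, as the interface text tells. Its arguments: {"type":"object","properties":{"steps":{"type":"array","items":{"type":"number"}},"force":{"type":"number"}},"required":["steps"]}

```bash
mkdir -p pics
cat > h.py <<'E'
import numpy as np, cv2
from scipy.spatial.transform import Rotation as R
from plant import arm
def snap(n,f):
    s=arm.sense(); im=arm.read_camera(n); cv2.imwrite(f'pics/{f}.png',im); return s,im
def ext(n,s=None):
    m=arm.camera_model(n); K=np.array(m["camera_matrix"]); k1=m["k1"]
    if n=="wrist":
        T=np.array(m["tool_from_camera"]); Rt=R.from_quat(s["ee_rot"]).as_matrix()
        Rc=Rt@T[:3,:3]; c=Rt@T[:3,3]+np.array(s["tool_pos"])
    else:
        Rw=cv2.Rodrigues(np.array(m["rvec"],float))[0]; Rc=Rw.T; c=-Rc@np.array(m["tvec"],float).ravel()
    return K,k1,Rc,c
def pix2w(n,uv,z,s=None):
    K,k1,Rc,c=ext(n,s); d=np.linalg.inv(K)@[uv[0],uv[1],1]
    rd=np.hypot(d[0],d[1]); r=rd
    for _ in range(20): r=rd/(1+k1*r*r)
    if rd>0: d[:2]*=r/rd
    w=Rc@d; return c+w*(z-c[2])/w[2]
def w2pix(n,p,s=None):
    K,k1,Rc,c=ext(n,s); q=Rc.T@(np.array(p,float)-c); a=q[:2]/q[2]; a=a*(1+k1*a@a); return (K@[a[0],a[1],1])[:2]
E
python3 - <<'E'
from h import *
print(arm.tip_extent, arm.sense())
_,a=snap("top","top0"); _,b=snap("scene","scene0"); s,c=snap("wrist","w0")
for n in("top","scene","wrist"): K,k,Rc,cc=ext(n,s); print(n,K[0],k,cc.round(),Rc.round(2).tolist())
cv2.imwrite('pics/top0b.png',cv2.resize(a,(800,600),interpolation=cv2.INTER_CUBIC))
cv2.imwrite('pics/scene0b.png',cv2.resize(b,(800,600),interpolation=cv2.INTER_CUBIC))
E
```

```text
8.0 {'time_s': 0.0, 'qpos': array([ 1.23720493e+00,  1.16527550e-01,  1.44227274e+00,  7.51109828e-07,
        1.58401379e+00, -3.77869624e-02]), 'qd': array([ 0.00134176, -0.00037939,  0.0008855 ,  0.00012363, -0.00154004,
       -0.00108915]), 'tau': array([ 1.97000918e-03, -7.31995940e+01, -6.32489705e+01,  7.21787183e-05,
        6.32516399e-03,  2.94737640e-05]), 'tool_pos': array([196.70859732, 645.50968676, 238.52950239]), 'ee_rot': array([ 1.47363545e-01,  9.89082207e-01, -6.00145239e-04, -1.13121326e-04]), 'ft_force': array([-0.21904626,  0.21415807, -0.00501582]), 'ft_torque': array([-0.00248612,  0.01941013,  0.00635229]), 'grip_force': 0.0, 'grip_width': 85.52174435021887}
top [460.7455742    0.         261.30745558] -0.08880279822190694 [ 310.  337. 1121.] [[-0.03, -0.97, 0.23], [-1.0, 0.03, -0.0], [-0.0, -0.23, -0.97]]
scene [494.78282429   0.         257.4034011 ] 0.00028165360254070985 [ 128. 1142.  852.] [[-0.89, -0.3, 0.35], [-0.46, 0.57, -0.68], [0.0, -0.76, -0.65]]
wrist [322.60327871   0.         256.42076872] -0.07887910222585126 [123. 667. 373.] [[0.29, 0.91, 0.29], [0.96, -0.28, -0.09], [-0.0, 0.3, -0.95]]
```

View pics/top0b.png

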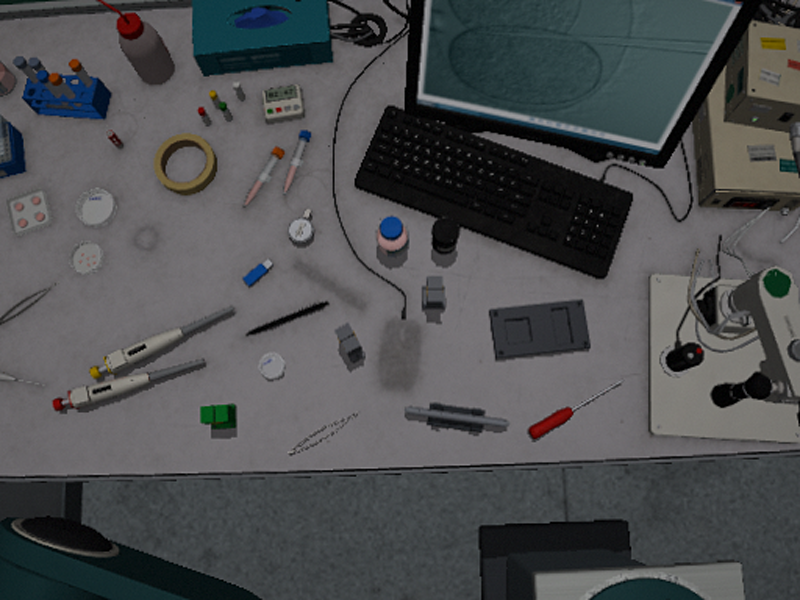

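View pics/scene0b.png

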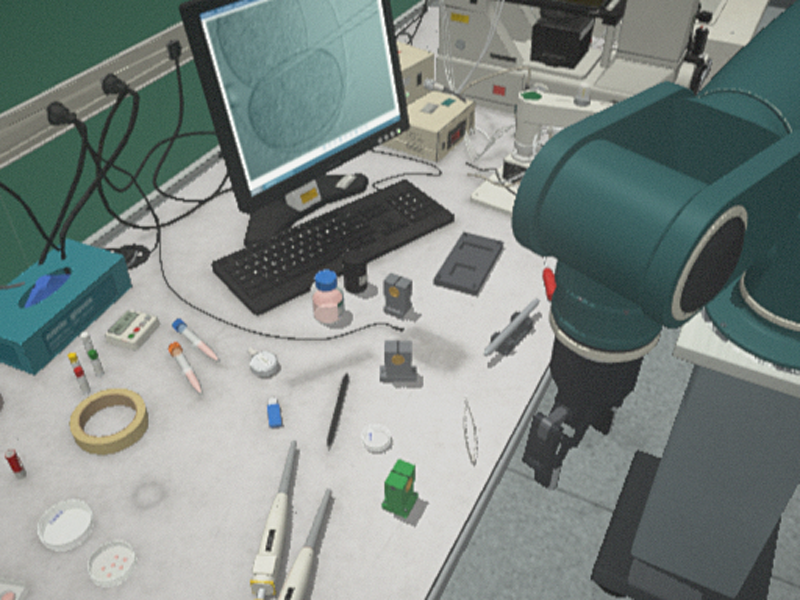

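The top view (800x600) shows the grey blocks at (433,293) and (349,345), the green look-alike at (218,415), the plate at (540,328) and the rod in its V-rest at (457,417). The two grey ones are the candidates. In the scene view, (397,295) has the smaller square foot and (398,362) the oblong foot. An enlarged crop will confirm this.

Run:
```python
from h import *
a=cv2.imread('pics/top0.png')
c=cv2.resize(a[160:290,205:385],None,fx=4.4,fy=4.4,interpolation=cv2.INTER_CUBIC)
c=cv2.convertScaleAbs(c,alpha=1.5,beta=10)
cv2.imwrite('pics/c1.png',c); print(c.shape)
```

```text
(572, 792, 3)
```

View pics/c1.png

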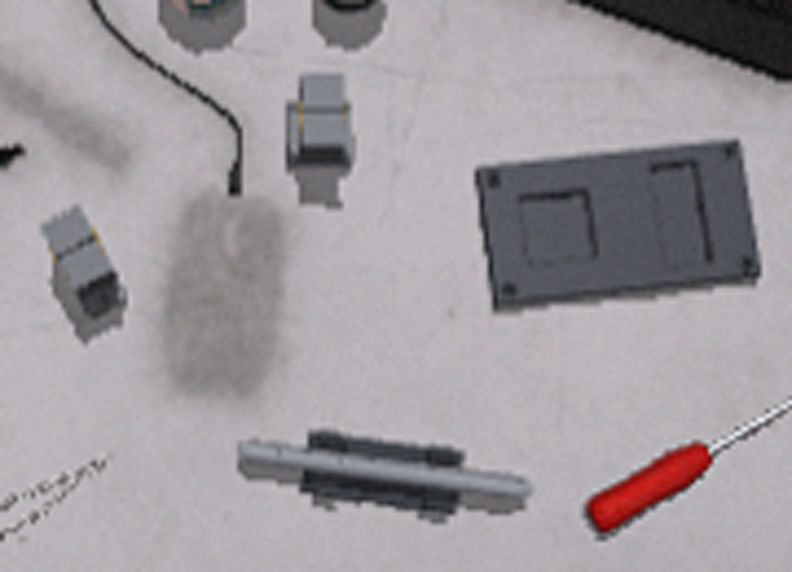

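The crop confirms it. The block at crop (324,111) has the square foot. The one at (75,246) is narrower across the bore, with an oblong foot (also visible in the scene view). The square pocket is at (557,228), the long pocket at (683,212), and the rod ends are at (238,457) and (530,490).

Run:
```python
from h import *
P=lambda x,y,z: pix2w("top",(205+(x+.5)/4.4-.5,160+(y+.5)/4.4-.5),z)
sh=lambda n,p,q:print(n,((p+q)/2).round(1),'len',np.linalg.norm(p-q).round(1),'dir',np.degrees(np.arctan2(*(q-p)[1::-1])).round(1))
sh('sqline',P(301,113,64),P(347,109,64))
sh('lgline',P(53,258,64),P(97,234,64))
sh('plate long top',P(476,170,14),P(739,140,14)); sh('plate long bot',P(497,305,14),P(760,272,14))
sh('diag',P(476,170,14),P(760,272,14))
sh('rod',P(240,457,24),P(529,490,24))
sh('sqp',P(521,195,14),P(596,260,14));sh('lgp',P(652,163,14),P(712,262,14))
sh('driver',P(600,520,8),P(710,445,8))
```

```text
sqline [576.6 292.3  64. ] len 24.9 dir -86.8
lgline [507.4 427.2  64. ] len 26.5 dir -62.7
plate long top [558.4 131.7  14. ] len 150.1 dir -85.3
plate long bot [482.3 125.5  14. ] len 148.2 dir -84.9
diag [520.6 129.1  14. ] len 167.3 dir -112.3
rod [385.  266.4  24. ] len 156.1 dir -98.5
sqp [518.  162.5  14. ] len 54.9 dir -134.1
lgp [524.2  92.7  14. ] len 64.4 dir -153.0
driver [375.9 117.7   8. ] len 74.0 dir -58.9
```

```bash
cat >> h.py <<'E'
def rows(p,ya,n,g,s=None,cmd=None):
    """rows from the present pose to TCP p (mm), tool y at ya deg, tool down"""
    s=s or arm.sense(); R0=R.from_quat(s["ee_rot"]); p0=np.array(s["tool_pos"],float)
    a=np.radians(ya); y=np.array([np.cos(a),np.sin(a),0]); z=np.array([0,0,-1.]); Rt=R.from_matrix(np.c_[np.cross(y,z),y,z])
    rv=(R0.inv()*Rt).as_rotvec(); 
    for i in range(n):
        Ri=R0*R.from_rotvec(rv*i/n); d=Ri.inv().apply((np.array(p)-p0)/n)/1000
        print(', '.join(f'{v:.4f}' for v in [*d,*(rv/n)]),',',g)
def yaw(s): y=R.from_quat(s["ee_rot"]).as_matrix()[:,1]; return np.degrees(np.arctan2(y[1],y[0]))
E
python3 - <<'E'
from h import *
for n,u,v,z in(('bottle',391,228,82),('lens',445,228,66),('dish',271,366,7),('kb',600,272,20),('kbL',358,186,20)):
    print(n,pix2w("top",(u*.64,v*.64),z).round())
rows([500,432,170],27.3,7,.75)
E
```

```text
bottle [670. 356.  82.]
lens [672. 273.  66.]
dish [475. 551.   7.]
kb [606.  26.  20.]
kbL [765. 409.  20.]
-0.0503, -0.0165, 0.0098, -0.0001, 0.0000, 0.1141 , 0.75
-0.0519, -0.0107, 0.0098, -0.0001, 0.0000, 0.1141 , 0.75
-0.0528, -0.0047, 0.0098, -0.0001, 0.0000, 0.1141 , 0.75
-0.0530, 0.0013, 0.0098, -0.0001, 0.0000, 0.1141 , 0.75
-0.0525, 0.0073, 0.0098, -0.0001, 0.0000, 0.1141 , 0.75
-0.0513, 0.0132, 0.0098, -0.0001, 0.0000, 0.1141 , 0.75
-0.0495, 0.0190, 0.0098, -0.0001, 0.0000, 0.1141 , 0.75
```

Emit:
send_rows(steps=[-0.044,-0.0145,0.0086,0,0,0.1,0.75,-0.045,-0.0095,0.0086,0,0,0.1,0.75,-0.046,-0.004,0.0086,0,0,0.1,0.75,-0.046,0,0.0086,0,0,0.1,0.75,-0.046,0.004,0.0086,0,0,0.1,0.75,-0.046,0.009,0.0086,0,0,0.1,0.75,-0.045,0.013,0.0086,0,0,0.1,0.75,-0.044,0.017,0.0086,0,0,0.1,0.75])

```text
time_s: 0.95
tool_pos: [503.4, 432.6, 170.0]
ee_rot: [0.523, 0.853, -0.0, -0.0]
ft_force: [-0.4, 0.9, -0.1]
grip_width: 64.1
grip_force: 0.0
```

Run:
```python
from h import *
s=arm.sense(); print(s['time_s'],s['tool_pos'],yaw(s),s['qd'].round(2))
```

```text
0.95 [503.35738953 432.59921456 169.99217748] 26.982129208682764 [-0.7   0.25 -0.12 -0.   -0.12  0.3 ]
```

Emit:
send_rows(steps=[0,0,0,0,0,0,0.75,0,0,0,0,0,0,0.75])

```text
time_s: 1.15
tool_pos: [502.7, 433.2, 169.9]
ee_rot: [0.521, 0.853, -0.0, -0.0]
ft_force: [0.2, 1.3, 0.4]
grip_width: 64.4
grip_force: 0.0
```

Run:
```python
from h import *
import pickle
s,im=snap("wrist","w1"); pickle.dump(s,open('s1.pkl','wb'))
print(s['tool_pos'],yaw(s),w2pix("wrist",[507.4,427.2,64],s),w2pix("wrist",s['tool_pos'],s))
im=cv2.convertScaleAbs(im,alpha=1.5,beta=10)
cv2.imwrite('pics/w1b.png',cv2.resize(im,(800,600),interpolation=cv2.INTER_CUBIC))
```

```text
[502.65445615 433.19676014 169.90391617] 27.134739380948744 [259.47827096 202.4170635 ] [258.15634072 261.61064994]
```

View pics/w1b.png

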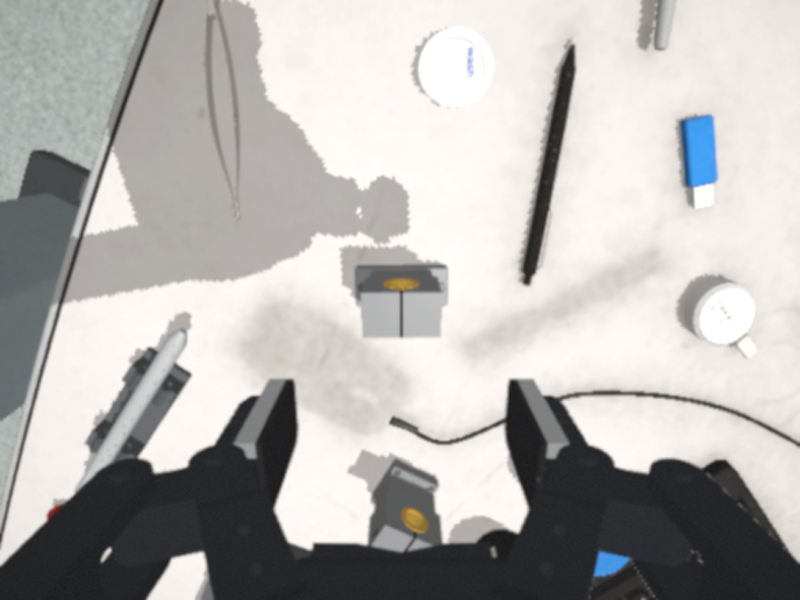

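The wrist view shows the long block's head top at corners (361,291), (442,291), (442,337) and (361,337), square to the jaws. The bushing is at (401,284).

Run:
```python
from h import *
import pickle
s=pickle.load(open('s1.pkl','rb'))
P=lambda u,v,z:pix2w("wrist",(u*.64-.2,v*.64-.2),z,s)
q=[P(u,v,64.5) for u,v in((361,291),(442,291),(442,337),(361,337))]
c=sum(q)/4; print(c,[np.linalg.norm(q[i]-q[i-1]).round(1) for i in range(4)], np.degrees(np.arctan2(*(q[1]-q[0])[1::-1])))
print(w2pix("wrist",c,s)/.64)
rows([c[0],c[1],42],27.1,4,.75)
```

```text
[504.8674029  427.43837168  64.5       ] [np.float64(24.5), np.float64(40.2), np.float64(24.5), np.float64(41.3)] 27.17176487673527
[401.1848477 314.0332986]
-0.0018, -0.0001, 0.0321, -0.0001, -0.0000, 0.0006 , 0.75
-0.0018, -0.0001, 0.0321, -0.0001, -0.0000, 0.0006 , 0.75
-0.0018, -0.0001, 0.0321, -0.0001, -0.0000, 0.0006 , 0.75
-0.0018, -0.0001, 0.0321, -0.0001, -0.0000, 0.0006 , 0.75
```

Emit:
send_rows(steps=[-0.0072,0,0.034,0,0,0,0.75,0,0,0.04,0,0,0,0.75,0,0,0.04,0,0,0,0.75,0,0,0.02,0,0,0,0.75,0,0,0,0,0,0,0.75,0,0,0,0,0,0,0.2,0,0,0,0,0,0,0.2,0,0,0,0,0,0,0.2], force=60)

```text
time_s: 2.0
tool_pos: [505.9, 428.6, 38.9]
ee_rot: [0.521, 0.854, 0.002, 0.0]
ft_force: [-1.1, 1.3, 7.0]
grip_width: 39.2
grip_force: 61.4
```

Emit:
send_rows(steps=[0,0,0,0,0,0,0.2,0,0,0,0,0,0,0.2])

```text
time_s: 2.2
tool_pos: [506.0, 428.5, 38.9]
ee_rot: [0.521, 0.854, 0.002, 0.0]
ft_force: [-1.6, 1.6, 7.5]
grip_width: 39.4
grip_force: 61.4
```

Run:
```python
from h import *
s=arm.sense(); s['tool_pos'][2]=128.9
rows([522.5,97,128.9],4.9,8,.2,s)
```

```text
-0.0378, -0.0171, -0.0001, 0.0004, -0.0002, 0.0487 , 0.2
-0.0386, -0.0153, -0.0001, 0.0004, -0.0002, 0.0487 , 0.2
-0.0393, -0.0134, -0.0001, 0.0004, -0.0002, 0.0487 , 0.2
-0.0399, -0.0114, -0.0001, 0.0004, -0.0002, 0.0487 , 0.2
-0.0404, -0.0095, -0.0000, 0.0004, -0.0002, 0.0487 , 0.2
-0.0408, -0.0075, -0.0000, 0.0004, -0.0002, 0.0487 , 0.2
-0.0411, -0.0055, -0.0000, 0.0004, -0.0002, 0.0487 , 0.2
-0.0413, -0.0035, -0.0000, 0.0004, -0.0002, 0.0487 , 0.2
```

Emit:
send_rows(steps=[0,0,-0.02,0,0,0,0.2,0,0,-0.035,0,0,0,0.2,0,0,-0.035,0,0,0,0.2])

```text
time_s: 2.5
tool_pos: [505.2, 427.5, 128.2]
ee_rot: [0.521, 0.854, 0.0, -0.0]
ft_force: [0.5, -0.8, -0.8]
grip_width: 39.5
grip_force: 60.7
```

Emit:
send_rows(steps=[-0.038,-0.017,0,0,0,0.0485,0.2,-0.0385,-0.0155,0,0,0,0.0485,0.2,-0.0393,-0.0134,0,0,0,0.0485,0.2,-0.04,-0.0115,0,0,0,0.0485,0.2,-0.0404,-0.0095,0,0,0,0.0485,0.2,-0.0408,-0.0075,0,0,0,0.0485,0.2,-0.041,-0.0055,0,0,0,0.0485,0.2,-0.0413,-0.0035,0,0,0,0.0485,0.2])

```text
time_s: 3.3
tool_pos: [521.9, 94.4, 127.7]
ee_rot: [0.676, 0.737, 0.001, 0.001]
ft_force: [1.1, 0.0, -1.5]
grip_width: 39.4
grip_force: 60.8
```

Emit:
send_rows(steps=[0,0,0,0,0,0,0.2,0,0,0,0,0,0,0.2])

```text
time_s: 3.5
tool_pos: [522.2, 95.3, 127.4]
ee_rot: [0.676, 0.737, 0.001, 0.0]
ft_force: [0.2, 0.8, -1.6]
grip_width: 39.4
grip_force: 60.8
```

Run:
```python
from h import *
import pickle
s,im=snap("wrist","w2"); pickle.dump(s,open('s2.pkl','wb'))
print(s['time_s'],s['tool_pos'],yaw(s))
im=cv2.convertScaleAbs(im,alpha=1.7,beta=10)
cv2.imwrite('pics/w2b.png',cv2.resize(im,(800,600),interpolation=cv2.INTER_CUBIC))
```

```text
3.5 [522.18225076  95.33612684 127.42274704] 4.8987631058080146
```

View pics/w2b.png

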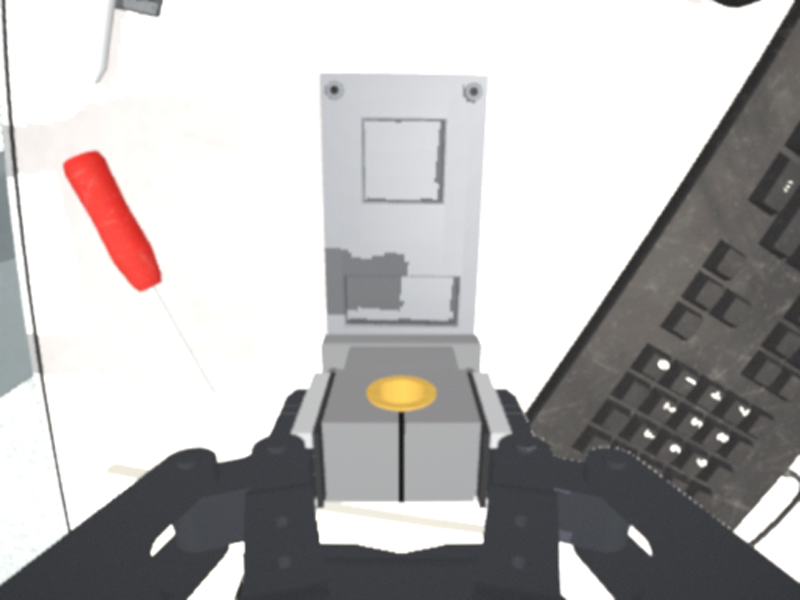

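The block in the jaws hangs square. The long pocket's rim is at (345,276), (459,276), (459,325) and (345,323), the square pocket's at (361,118), (446,118), (444,203) and (363,201), and the foot's lower edge at (323,337) to (480,337).

Run:
```python
from h import *
import pickle
s=pickle.load(open('s2.pkl','rb'))
P=lambda u,v,z:pix2w("wrist",((u+.5)*.64-.5,(v+.5)*.64-.5),z,s)
def quad(n,l,z):
    q=[P(u,v,z) for u,v in l]; c=sum(q)/4
    print(n,c.round(1),[np.linalg.norm(q[i]-q[i-1]).round(1) for i in range(4)],[np.degrees(np.arctan2(*(b-a)[1::-1])).round(1) for a,b in((q[0],q[1]),(q[3],q[2]))]); return c
L=quad('long',((345,276),(459,276),(459,325),(345,323)),14)
S=quad('sq',((361,118),(446,118),(444,203),(363,201)),14)
print(np.linalg.norm(L-S),np.degrees(np.arctan2(*(S-L)[1::-1])))
a,b=P(320,74,14),P(487,77,14);print('plate +y edge',a.round(1),b.round(1),np.linalg.norm(a-b))
h=s['tool_pos'][2]-38.9
quad('head',((321,421),(479,421),(485,502),(318,502)),h+64.5)
a,b=P(323,345,h+13),P(480,345,h+13);print('foot',a.round(1),b.round(1),np.linalg.norm(a-b),(a+b)/2)
t=np.array(s['tool_pos']);print(t)
```

```text
long [522.3  93.8  14. ] [np.float64(25.4), np.float64(57.9), np.float64(26.5), np.float64(59.7)] [np.float64(4.9), np.float64(3.8)]
sq [517.  163.3  14. ] [np.float64(38.6), np.float64(39.7), np.float64(39.6), np.float64(39.5)] [np.float64(4.9), np.float64(3.5)]
69.75056543345434 94.36943460499079
plate +y edge [475.4 199.   14. ] [552.  204.3  14. ] 76.73685302329537
head [521.5  93.9 153. ] [np.float64(24.5), np.float64(38.9), np.float64(24.6), np.float64(43.9)] [np.float64(4.9), np.float64(4.9)]
foot [494.  102.7 101.5] [547.7 107.3 101.5] 53.93012852593628 [520.86551175 105.0144227  101.52274704]
[522.18225076  95.33612684 127.42274704]
```

Emit:
send_rows(steps=[-0.0009,0,0.025,0,0,0.007,0.2,0,0,0.03,0,0,0,0.2,0,0,0.015,0,0,0,0.2,0,0,0.005,0,0,0,0.2,0,0,0.002,0,0,0,0.2,0,0,0.002,0,0,0,0.2])

```text
time_s: 4.15
tool_pos: [522.6, 95.4, 48.6]
ee_rot: [0.678, 0.735, 0.001, 0.0]
ft_force: [0.1, -0.3, -1.0]
grip_width: 39.4
grip_force: 60.8
```

Emit:
send_rows(steps=[0,0,0.0015,0,0,0,0.2,0,0,0.0015,0,0,0,0.2])

```text
time_s: 4.35
tool_pos: [522.4, 95.1, 45.1]
ee_rot: [0.678, 0.735, 0.0, 0.0]
ft_force: [0.0, 0.0, -1.4]
grip_width: 39.3
grip_force: 60.8
```

Emit:
send_rows(steps=[0,0,0.001,0,0,0,0.2,0,0,0.001,0,0,0,0.2,0,0,0,0,0,0,0.2])

```text
time_s: 4.65
tool_pos: [522.5, 95.1, 44.8]
ee_rot: [0.678, 0.735, 0.0, 0.0]
ft_force: [-12.9, -1.5, 22.8]
grip_width: 39.2
grip_force: 63.7
```

Emit:
send_rows(steps=[0,0,-0.001,0,0,0,0.2,0,0,0,0,0,0,0.2])

```text
time_s: 4.85
tool_pos: [522.5, 95.1, 44.8]
ee_rot: [0.678, 0.735, 0.001, 0.0]
ft_force: [-4.8, -0.6, 10.4]
grip_width: 39.3
grip_force: 62.4
```

Emit:
send_rows(steps=[0,0,0,0,0,0,0.7,0,0,0,0,0,0,0.7,0,0,0,0,0,0,0.7,0,0,-0.03,0,0,0,0.7,0,0,-0.04,0,0,0,0.7,0,0,-0.04,0,0,0,0.7])

```text
time_s: 5.45
tool_pos: [521.6, 95.0, 154.5]
ee_rot: [0.678, 0.735, -0.0, -0.0]
ft_force: [0.5, -0.5, 0.0]
grip_width: 59.9
grip_force: 0.0
```

Run:
```python
from h import *
s=arm.sense(); print(s['tool_pos'],yaw(s))
rows([571,299,160],3.5,8,.7,s)
```

```text
[521.63352935  94.97500792 154.4659049 ] 4.582280161153872
0.0249, 0.0082, -0.0007, -0.0001, 0.0000, 0.0024 , 0.7
0.0249, 0.0081, -0.0007, -0.0001, 0.0000, 0.0024 , 0.7
0.0250, 0.0081, -0.0007, -0.0001, 0.0000, 0.0024 , 0.7
0.0250, 0.0080, -0.0007, -0.0001, 0.0000, 0.0024 , 0.7
0.0250, 0.0080, -0.0007, -0.0001, 0.0000, 0.0024 , 0.7
0.0250, 0.0079, -0.0007, -0.0001, 0.0000, 0.0024 , 0.7
0.0250, 0.0078, -0.0007, -0.0001, 0.0000, 0.0024 , 0.7
0.0251, 0.0078, -0.0007, -0.0001, 0.0000, 0.0024 , 0.7
```

Emit:
send_rows(steps=[0.025,0.008,-0.001,0,0,0.0025,0.7,0.025,0.008,-0.001,0,0,0.0025,0.7,0.025,0.008,-0.001,0,0,0.0025,0.7,0.025,0.008,-0.001,0,0,0.0025,0.7,0.025,0.008,0,0,0,0.0025,0.7,0.025,0.008,0,0,0,0.0025,0.7,0.025,0.008,0,0,0,0.0025,0.7,0.025,0.008,0,0,0,0.0025,0.7])

```text
time_s: 6.25
tool_pos: [571.8, 300.2, 157.3]
ee_rot: [0.686, 0.728, -0.0, -0.0]
ft_force: [-0.0, 0.1, -0.5]
grip_width: 59.6
grip_force: 0.0
```

Emit:
send_rows(steps=[0,0,0,0,0,0,0.7,0,0,0,0,0,0,0.7])

```text
time_s: 6.45
tool_pos: [571.5, 299.3, 157.0]
ee_rot: [0.685, 0.728, -0.0, -0.0]
ft_force: [0.3, 0.2, 0.0]
grip_width: 60.0
grip_force: 0.0
```

Run:
```python
from h import *
import pickle
s,im=snap("wrist","w3"); pickle.dump(s,open('s3.pkl','wb')); _,t=snap("top","t3")
print(s['time_s'],s['tool_pos'],yaw(s))
im=cv2.resize(im,(560,420),interpolation=cv2.INTER_CUBIC); im=cv2.convertScaleAbs(im,alpha=1.5,beta=10)
c=cv2.resize(im[150:330,180:420],(800,600),interpolation=cv2.INTER_CUBIC)
cv2.imwrite('pics/w3b.png',c)
```

```text
6.45 [571.45008215 299.25823676 156.99915632] 3.489597404407104
```

View pics/w3b.png

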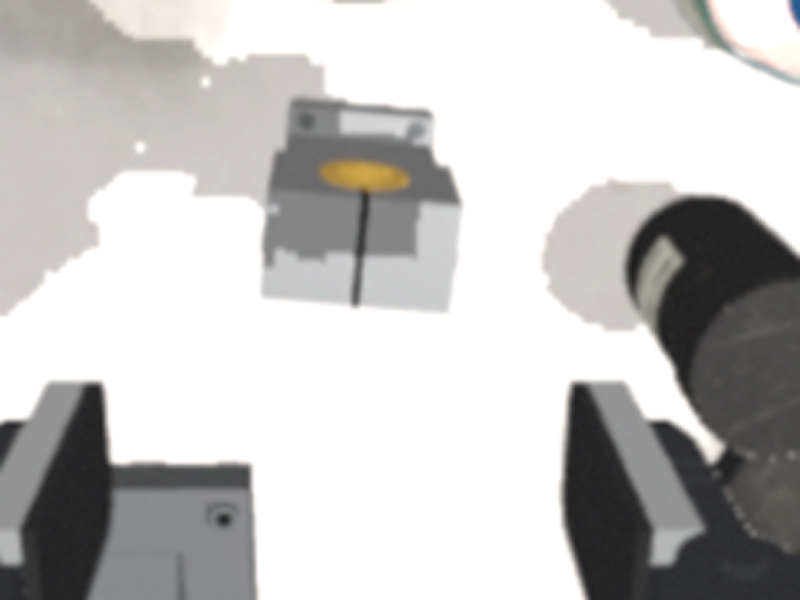

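The wrist crop shows the square block's head top at (273,190), (461,204), (449,312) and (262,297). It is turned a few degrees, and the foot is narrow and square with screw heads. The lens case is at right.

Run:
```python
from h import *
import pickle
s=pickle.load(open('s3.pkl','rb'))
P=lambda u,v,z:pix2w("wrist",((180+u/3.3333+.5)/1.09375-.5,(150+v/3.3333+.5)/1.09375-.5),z,s)
q=[P(u,v,64.5) for u,v in ((273,190),(461,204),(449,312),(262,297))]; c=sum(q)/4
an=[np.degrees(np.arctan2(*(b-a)[1::-1])).round(1) for a,b in((q[0],q[1]),(q[3],q[2]))]
print(c,[np.linalg.norm(q[i]-q[i-1]).round(1) for i in range(4)],an)
rows([c[0],c[1],157],np.mean(an),1,.75)
# long block seen from top: check head line position
```

```text
[576.44152563 293.43270601  64.5       ] [np.float64(23.4), np.float64(38.1), np.float64(23.7), np.float64(39.1)] [np.float64(-0.9), np.float64(-1.4)]
-0.0053, 0.0046, 0.0004, -0.0002, 0.0003, 0.0798 , 0.75
```

Emit:
send_rows(steps=[-0.0054,0.0046,0.01,0,0,0.08,0.7,0,0,0.036,0,0,0,0.7,0,0,0.04,0,0,0,0.7,0,0,0.025,0,0,0,0.7,0,0,0.009,0,0,0,0.7,0,0,0,0,0,0,0.7,0,0,0,0,0,0,0.2,0,0,0,0,0,0,0.2], force=60)

```text
time_s: 7.35
tool_pos: [577.5, 294.2, 39.7]
ee_rot: [0.714, 0.7, 0.001, 0.0]
ft_force: [1.2, 1.2, -1.2]
grip_width: 39.5
grip_force: 60.4
```

Emit:
send_rows(steps=[0,0,0,0,0,0,0.2,0,0,0,0,0,0,0.2])

```text
time_s: 7.55
tool_pos: [577.4, 294.3, 39.7]
ee_rot: [0.714, 0.7, 0.001, 0.001]
ft_force: [-1.2, -1.1, 7.4]
grip_width: 39.2
grip_force: 61.3
```

Emit:
send_rows(steps=[0,0,-0.02,0,0,0,0.2,0,0,-0.03,0,0,0,0.2,0,0,-0.025,0,0,0,0.2,0,0,0,0,0,0,0.2])

```text
time_s: 7.95
tool_pos: [578.1, 294.7, 117.6]
ee_rot: [0.714, 0.7, 0.003, 0.001]
ft_force: [0.7, 0.3, -1.4]
grip_width: 39.0
grip_force: 60.8
```

Run:
```python
from h import *
s=arm.sense(); print(s['tool_pos'],yaw(s))
rows([516.9,164.6,s['tool_pos'][2]],4.5,5,.2,s)
```

```text
[578.05625675 294.69249664 117.57442864] -1.1431937263800749
-0.0263, -0.0117, -0.0001, 0.0012, -0.0005, -0.0197 , 0.2
-0.0260, -0.0122, -0.0001, 0.0012, -0.0005, -0.0197 , 0.2
-0.0258, -0.0127, -0.0001, 0.0012, -0.0005, -0.0197 , 0.2
-0.0255, -0.0132, -0.0001, 0.0012, -0.0005, -0.0197 , 0.2
-0.0253, -0.0137, -0.0000, 0.0012, -0.0005, -0.0197 , 0.2
```

Emit:
send_rows(steps=[-0.0263,-0.0117,0,0.0012,-0.0005,-0.0197,0.2,-0.026,-0.0122,0,0.0012,-0.0005,-0.0197,0.2,-0.0258,-0.0127,0,0.0012,-0.0005,-0.0197,0.2,-0.0255,-0.0132,0,0.0012,-0.0005,-0.0197,0.2,-0.0253,-0.0137,0,0.0012,-0.0005,-0.0197,0.2,0,0,0,0,0,0,0.2,0,0,0,0,0,0,0.2])

```text
time_s: 8.65
tool_pos: [515.5, 163.5, 112.9]
ee_rot: [0.679, 0.734, -0.003, -0.001]
ft_force: [0.2, 0.0, -2.0]
grip_width: 39.3
grip_force: 61.0
```

Run:
```python
from h import *
s,im=snap("wrist","w4"); print(s['tool_pos'],s['ee_rot'],yaw(s))
rows([516.9,164.6,s['tool_pos'][2]],4.5,1,.2,s)
```

```text
[515.50064271 163.52410955 112.88610235] [ 0.67921449  0.73393389 -0.00271931 -0.00115024] 4.434636404091331
0.0010, 0.0015, -0.0000, -0.0056, 0.0020, -0.0011 , 0.2
```

Emit:
send_rows(steps=[0.001,0.0015,0.02,-0.0056,0.002,-0.001,0.2,0,0,0.025,0,0,0,0.2,0,0,0.008,0,0,0,0.2,0,0,0.003,0,0,0,0.2,0,0,0.002,0,0,0,0.2,0,0,0.002,0,0,0,0.2])

```text
time_s: 9.3
tool_pos: [517.3, 165.1, 53.6]
ee_rot: [0.678, 0.735, 0.0, 0.0]
ft_force: [0.8, -1.1, -1.6]
grip_width: 39.1
grip_force: 61.0
```

Emit:
send_rows(steps=[0,0,0.0015,0,0,0,0.2,0,0,0.0015,0,0,0,0.2])

```text
time_s: 9.5
tool_pos: [517.0, 164.9, 50.2]
ee_rot: [0.678, 0.735, 0.0, 0.0]
ft_force: [0.8, -0.7, -1.2]
grip_width: 39.2
grip_force: 61.0
```

Below rim level (53.7) with no contact force, so the foot is inside the pocket. I'll continue down.

Emit:
send_rows(steps=[0,0,0.002,0,0,0,0.2,0,0,0.0015,0,0,0,0.2,0,0,0,0,0,0,0.2])

```text
time_s: 9.8
tool_pos: [516.7, 164.8, 46.0]
ee_rot: [0.678, 0.735, -0.0, -0.0]
ft_force: [-0.1, -0.2, -2.1]
grip_width: 39.4
grip_force: 61.0
```

Emit:
send_rows(steps=[0,0,0.001,0,0,0,0.2,0,0,0.001,0,0,0,0.2,0,0,0,0,0,0,0.2])

```text
time_s: 10.1
tool_pos: [516.9, 164.9, 45.7]
ee_rot: [0.678, 0.735, -0.0, -0.0]
ft_force: [-9.1, -2.7, 15.7]
grip_width: 39.7
grip_force: 63.0
```

Emit:
send_rows(steps=[0,0,-0.0015,0,0,0,0.2,0,0,0,0,0,0,0.7,0,0,0,0,0,0,0.7,0,0,0,0,0,0,0.7,0,0,-0.03,0,0,0,0.7,0,0,-0.04,0,0,0,0.7,0,0,-0.04,0,0,0,0.7,0,0,0,0,0,0,0.7])

```text
time_s: 10.9
tool_pos: [518.7, 165.4, 161.6]
ee_rot: [0.678, 0.735, 0.003, 0.002]
ft_force: [0.5, 0.6, -0.5]
grip_width: 60.0
grip_force: 0.0
```

Run:
```python
from h import *
s,im=snap("wrist","w5"); print(s['time_s'],s['tool_pos'],yaw(s))
cv2.imwrite('pics/w5b.png',cv2.resize(cv2.convertScaleAbs(im,alpha=1.3,beta=5)[:,80:430],(620,680))[80:680])
rows([391,326,140],-8.5,8,.5,s)
```

```text
10.9 [518.7243846  165.41277463 161.58263004] 4.558302131908047
0.0213, -0.0143, 0.0026, 0.0009, -0.0003, 0.0285 , 0.5
0.0209, -0.0149, 0.0026, 0.0009, -0.0003, 0.0285 , 0.5
0.0204, -0.0155, 0.0026, 0.0009, -0.0003, 0.0285 , 0.5
0.0200, -0.0161, 0.0026, 0.0009, -0.0003, 0.0285 , 0.5
0.0195, -0.0167, 0.0027, 0.0009, -0.0003, 0.0285 , 0.5
0.0190, -0.0172, 0.0027, 0.0009, -0.0003, 0.0285 , 0.5
0.0185, -0.0177, 0.0027, 0.0009, -0.0003, 0.0285 , 0.5
0.0180, -0.0183, 0.0027, 0.0009, -0.0003, 0.0285 , 0.5
```

View pics/w5b.png

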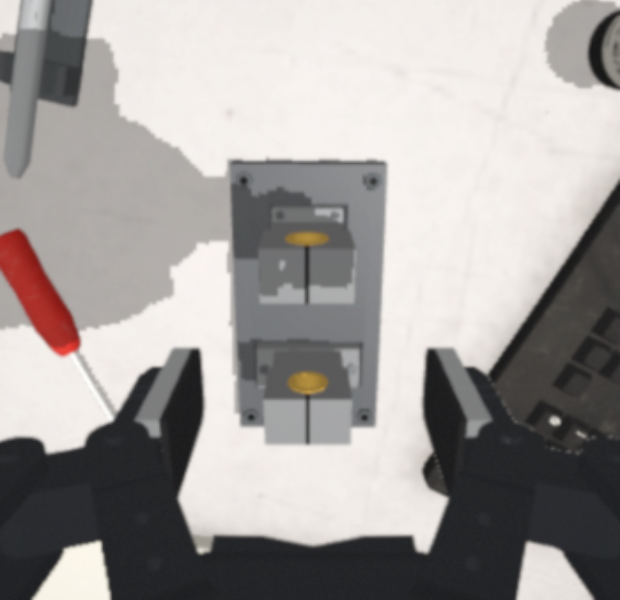

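Both blocks are seated upright in their pockets, with slits in line at u≈307 and bushings at (307,239) and (307,382). Next, the rod.

Emit:
send_rows(steps=[0.0213,-0.0143,0.0026,0,0,0.0285,0.5,0.0209,-0.0149,0.0026,0,0,0.0285,0.5,0.0204,-0.0155,0.0026,0,0,0.0285,0.5,0.02,-0.0161,0.0026,0,0,0.0285,0.5,0.0195,-0.0167,0.0026,0,0,0.0285,0.5,0.019,-0.0172,0.0026,0,0,0.0285,0.5,0.0185,-0.0177,0.0026,0,0,0.0285,0.5,0.018,-0.0183,0.0026,0,0,0.0285,0.5])

```text
time_s: 11.75
tool_pos: [388.0, 325.9, 133.6]
ee_rot: [0.758, 0.652, -0.001, -0.0]
ft_force: [0.9, 0.6, -0.7]
grip_width: 42.8
grip_force: 0.0
```

Emit:
send_rows(steps=[0,0,0,0,0,0,0.5,0,0,0,0,0,0,0.5])

```text
time_s: 11.95
tool_pos: [388.7, 325.4, 134.0]
ee_rot: [0.757, 0.653, -0.001, -0.0]
ft_force: [0.5, 0.3, -0.5]
grip_width: 42.4
grip_force: 0.0
```

Run:
```python
from h import *
import pickle
s,im=snap("wrist","w6"); pickle.dump(s,open('s6.pkl','wb'))
print(s['time_s'],s['tool_pos'],s['ee_rot'],yaw(s))
im=cv2.convertScaleAbs(im,alpha=1.5,beta=10)
cv2.imwrite('pics/w6b.png',cv2.resize(im,(800,600),interpolation=cv2.INTER_CUBIC))
```

```text
11.95 [388.66344037 325.43960488 134.01349842] [ 7.57100449e-01  6.53297855e-01 -9.06371555e-04 -2.39008872e-05] -8.418586296218068
```

View pics/w6b.png

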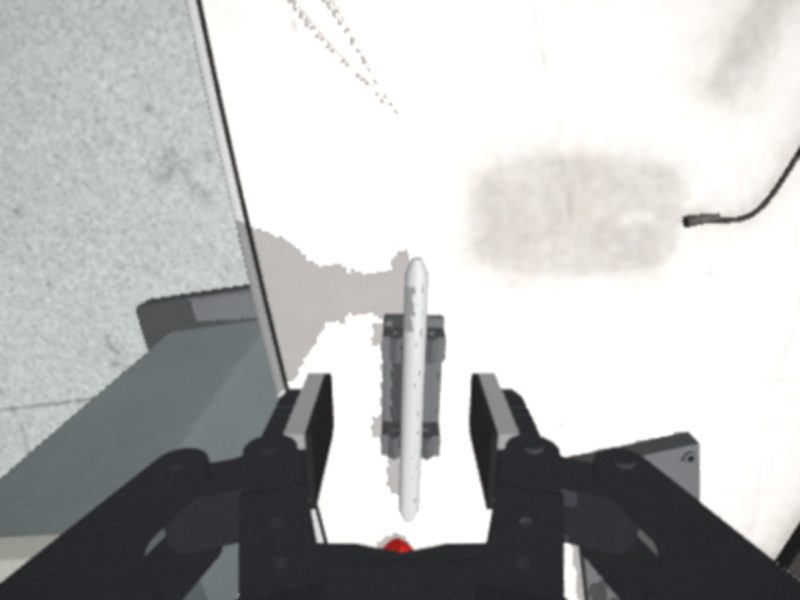

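The rod's ends are at (417,258) and (409,521). The +y end sticks out clear of the rest, which starts at v≈315.

Run:
```python
from h import *
import pickle
s=pickle.load(open('s6.pkl','rb'))
P=lambda u,v,z:pix2w("wrist",((u+.5)*.64-.5,(v+.5)*.64-.5),z,s)
a,b=P(417,258,24),P(409,521,24); d=(a-b)/np.linalg.norm(a-b); ang=np.degrees(np.arctan2(d[1],d[0]))
g=a-20*d; r=P(414,315,24); print(a,b,np.linalg.norm(a-b),ang,'grip',g,'rest edge from tip',(a-r)@d)
rows([g[0],g[1],134],ang-90,1,.5,s)
```

```text
[398.88233263 345.30578843  24.        ] [372.31499351 186.70602184  24.        ] 160.80954409346342 80.49056803706324 grip [395.57813333 325.58062007  24.        ] rest edge from tip 29.878172700867523
0.0012, 0.0068, 0.0000, -0.0012, 0.0014, 0.0190 , 0.5
```

Emit:
send_rows(steps=[0.0032,0.0068,0.01,0,0,0.019,0.5,0,0,0.04,0,0,0,0.5,0,0,0.04,0,0,0,0.5,0,0,0.02,0,0,0,0.5,0,0,0.006,0,0,0,0.5,0,0,0,0,0,0,0.5])

```text
time_s: 12.6
tool_pos: [396.5, 327.0, 18.2]
ee_rot: [0.764, 0.645, -0.001, -0.0]
ft_force: [0.2, 0.8, -0.3]
grip_width: 42.9
grip_force: 0.0
```

Emit:
send_rows(steps=[0,-0.0005,0.004,0,0,0,0.5,0,0,0,0,0,0,0.5,0,0,0,0,0,0,0,0,0,0,0,0,0,0,0,0,0,0,0,0,0,0,0,0,0,0,0,0,0,0,0,0,0,0,0], force=80)

```text
time_s: 13.3
tool_pos: [396.1, 327.9, 15.5]
ee_rot: [0.764, 0.646, 0.0, 0.0]
ft_force: [1.1, 0.0, 4.5]
grip_width: 9.8
grip_force: 78.2
```

Emit:
send_rows(steps=[0,0,-0.01,0,0,0,0,0,0,-0.02,0,0,0,0,0,0,-0.03,0,0,0,0,0,0,-0.03,0,0,0,0,0,0,0,0,0,0,0,0,0,0,0,0,0,0])

```text
time_s: 13.9
tool_pos: [395.7, 327.7, 105.4]
ee_rot: [0.764, 0.645, 0.0, -0.0]
ft_force: [0.9, -0.8, -1.0]
grip_width: 9.0
grip_force: 78.1
```

Run:
```python
from h import *
import pickle
s,im=snap("wrist","w7"); pickle.dump(s,open('s7.pkl','wb'))
_,t=snap("scene","sc7")
print(s['time_s'],s['tool_pos'],s['ee_rot'],yaw(s),s['ft_force'],s['ft_torque'])
im=cv2.convertScaleAbs(im,alpha=1.5,beta=10)
w=cv2.resize(im[190:384,136:376],(560,453),interpolation=cv2.INTER_CUBIC)
c=w2pix("scene",s['tool_pos']); print(c); x,y=c.astype(int); 
t=cv2.resize(t[max(0,y-60):y+60,max(0,x-60):x+60],(230,230))
o=np.zeros((453,790,3),np.uint8); o[:,:560]=w; o[:t.shape[0],560:560+t.shape[1]]=t
cv2.imwrite('pics/w7b.png',o)
```

```text
13.9 [395.7220155  327.71470876 105.41889725] [ 7.63773970e-01  6.45483776e-01  8.19610639e-05 -1.06604568e-04] -9.596084617479598 [ 0.85760409 -0.77760886 -1.00870082] [ 0.0797358  -0.02134569 -0.04024113]
[317.7451677  196.36330852]
```

View pics/w7b.png

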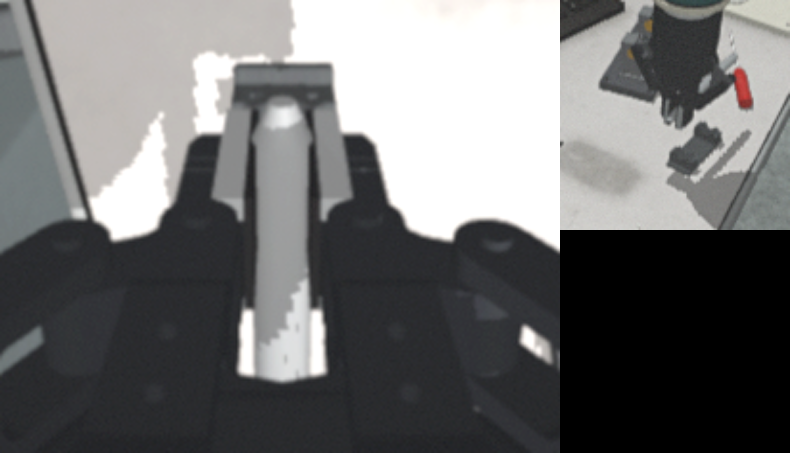

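Run:
```python
from h import *
s=arm.sense()
rows([503.5,331.4,60],4.6,6,0,s)
```

```text
0.0037, 0.0177, 0.0073, -0.0003, 0.0002, -0.0413 , 0
0.0030, 0.0178, 0.0073, -0.0003, 0.0002, -0.0413 , 0
0.0022, 0.0179, 0.0073, -0.0003, 0.0002, -0.0413 , 0
0.0015, 0.0180, 0.0073, -0.0003, 0.0002, -0.0413 , 0
0.0007, 0.0180, 0.0073, -0.0003, 0.0002, -0.0413 , 0
-0.0000, 0.0181, 0.0073, -0.0003, 0.0002, -0.0413 , 0
```

Emit:
send_rows(steps=[0.0037,0.0177,0.006,0,0,-0.0413,0,0.003,0.0178,0.007,0,0,-0.0413,0,0.0022,0.0179,0.007,0,0,-0.0413,0,0.0015,0.018,0.008,0,0,-0.0413,0,0.0007,0.018,0.008,0,0,-0.0413,0,0,0.0181,0.008,0,0,-0.0413,0,0,0,0,0,0,0,0,0,0,0,0,0,0,0])

```text
time_s: 14.8
tool_pos: [503.4, 331.5, 59.5]
ee_rot: [0.679, 0.735, -0.002, -0.001]
ft_force: [-0.2, -0.1, -1.0]
grip_width: 9.5
grip_force: 78.2
```

Run:
```python
from h import *
s=arm.sense();print(s['tool_pos'],s['ee_rot'],yaw(s))
rows([503.5,331.4,46.5],4.6,1,0,s)
```

```text
[503.41344243 331.45074092  59.52789022] [ 6.78536369e-01  7.34565078e-01 -1.50227457e-03 -5.34562735e-04] 4.541009457098498
-0.0000, 0.0001, 0.0130, -0.0029, 0.0013, -0.0010 , 0
```

Emit:
send_rows(steps=[0,0,0.013,-0.001,0,0,0,0,0,0,0,0,0,0,0,0,0,0,0,0,0])

```text
time_s: 15.1
tool_pos: [503.4, 331.8, 47.5]
ee_rot: [0.678, 0.735, -0.0, 0.0]
ft_force: [-0.7, -0.7, -1.2]
grip_width: 9.6
grip_force: 78.2
```

Run:
```python
from h import *
import pickle
s=arm.sense(); _,a=snap("scene","sc8"); _,t=snap("top","t8"); pickle.dump(s,open('s8.pkl','wb'))
p=np.array(s['tool_pos']); print(p,yaw(s),s['ft_force'])
d=np.array([-.08,.9968,0]); tip=p-142*d+[0,0,8.5]
o=[]
for n,im in(("scene",a),("top",t)):
    c=w2pix(n,tip); print(n,'tip',c,'bore sq +y face',w2pix(n,[519.7-.08*47,130+47,55]),'rod at 70',w2pix(n,p-70*d+[0,0,8.5]))
    x,y=(c).astype(int); x-=0; x0,y0=x-33,y-50; print(x0,y0)
    o.append(cv2.convertScaleAbs(cv2.resize(im[y0:y0+100,x0:x0+66],(396,600),interpolation=cv2.INTER_CUBIC),alpha=1.4))
cv2.imwrite('pics/w8b.png',np.hstack(o))
```

```text
[503.36856706 331.78854907  47.4530995 ] 4.609054221648088 [-0.73441308 -0.72469966 -1.23596252]
scene tip [293.89563665 165.76430407] bore sq +y face [295.53009736 163.18355702] rod at 70 [284.21296511 181.961675  ]
260 115
top tip [322.48238221 209.7030908 ] bore sq +y face [327.98689866 209.08633943] rod at 70 [292.20560025 213.13987596]
289 159
```

View pics/w8b.png

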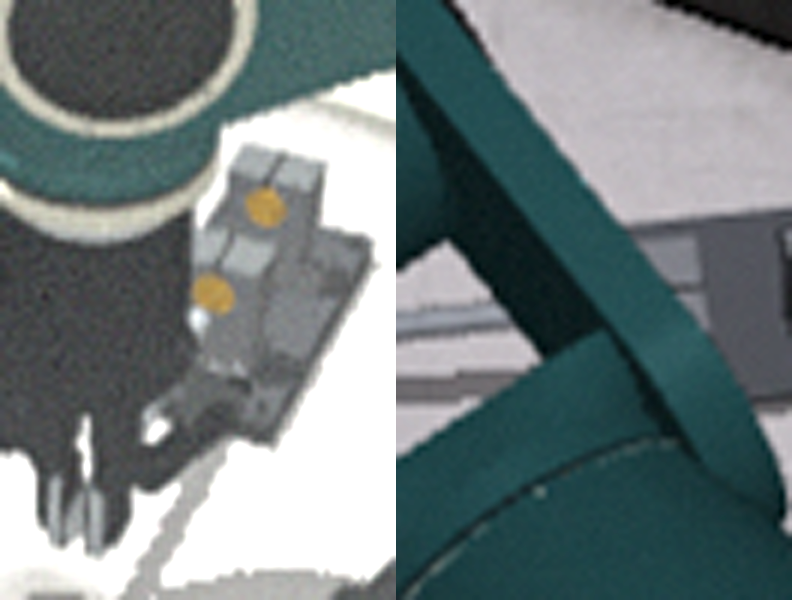

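Bushings appear at crop (214,294) and (266,207), and the first matches its predicted pixel to within 1 px. The rod tip at about (203,318) lies just in front of it. I'll insert slowly, watching the force.

Emit:
send_rows(steps=[-0.005,0,0.0005,0,0,0,0,-0.005,0,0,0,0,0,0,-0.003,0,0,0,0,0,0,-0.003,0,0,0,0,0,0,-0.002,0,0,0,0,0,0])

```text
time_s: 15.7
tool_pos: [505.5, 313.5, 47.5]
ee_rot: [0.678, 0.735, 0.0, 0.0]
ft_force: [-0.2, 0.6, -1.9]
grip_width: 9.3
grip_force: 78.2
```

Emit:
send_rows(steps=[-0.003,0,0,0,0,0,0,-0.003,0,0,0,0,0,0,0,0,0,0,0,0,0])

```text
time_s: 16.0
tool_pos: [506.0, 307.6, 47.4]
ee_rot: [0.678, 0.735, 0.0, 0.0]
ft_force: [0.1, -1.0, -1.3]
grip_width: 9.3
grip_force: 78.2
```

Emit:
send_rows(steps=[-0.004,-0.0003,0.0003,0,0,0,0,-0.004,0,0,0,0,0,0,-0.004,0,0,0,0,0,0,-0.004,0,0,0,0,0,0,0,0,0,0,0,0,0])

```text
time_s: 16.5
tool_pos: [507.0, 291.4, 47.2]
ee_rot: [0.678, 0.735, 0.0, 0.0]
ft_force: [-0.3, 1.5, -1.7]
grip_width: 9.4
grip_force: 78.2
```

Emit:
send_rows(steps=[-0.004,0,0,0,0,0,0,-0.004,0,0,0,0,0,0,-0.004,0,0,0,0,0,0,-0.004,0,0,0,0,0,0,-0.004,0,0,0,0,0,0,0,0,0,0,0,0,0])

```text
time_s: 17.1
tool_pos: [508.6, 271.6, 47.2]
ee_rot: [0.678, 0.735, 0.0, 0.0]
ft_force: [0.8, -0.2, -0.5]
grip_width: 9.3
grip_force: 78.2
```

Emit:
send_rows(steps=[-0.005,-0.0002,0,0,0,0,0,-0.005,0,0,0,0,0,0,-0.005,0,0,0,0,0,0,-0.004,0,0,0,0,0,0,0,0,0,0,0,0,0])

```text
time_s: 17.6
tool_pos: [509.9, 252.5, 47.2]
ee_rot: [0.678, 0.735, 0.0, 0.0]
ft_force: [-0.1, -0.1, -1.7]
grip_width: 9.3
grip_force: 79.2
```

Emit:
send_rows(steps=[-0.003,0,0,0,0,0,0,-0.003,0,0,0,0,0,0,-0.003,0,0,0,0,0,0,-0.003,0,0,0,0,0,0,0,0,0,0,0,0,0])

```text
time_s: 18.1
tool_pos: [510.9, 240.8, 47.2]
ee_rot: [0.678, 0.735, 0.0, 0.0]
ft_force: [-0.2, 0.0, -1.3]
grip_width: 9.4
grip_force: 79.2
```

Emit:
send_rows(steps=[-0.005,0,0,0,0,0,0,-0.005,0,0,0,0,0,0,-0.005,0,0,0,0,0,0,-0.005,0,0,0,0,0,0,0,0,0,0,0,0,0])

```text
time_s: 18.6
tool_pos: [512.5, 220.5, 47.2]
ee_rot: [0.678, 0.735, 0.0, 0.0]
ft_force: [0.5, -0.5, -0.9]
grip_width: 9.0
grip_force: 79.5
```

Emit:
send_rows(steps=[-0.005,0,0,0,0,0,0,-0.005,0,0,0,0,0,0,-0.004,0,0,0,0,0,0,-0.002,0,0,0,0,0,0,0,0,0,0,0,0,0,0,0,0,0,0,0,0])

```text
time_s: 19.2
tool_pos: [513.7, 205.2, 47.2]
ee_rot: [0.678, 0.735, 0.0, 0.0]
ft_force: [-0.3, 0.2, -1.8]
grip_width: 9.4
grip_force: 79.6
```

Run:
```python
from h import *
s,w=snap("wrist","w9"); _,t=snap("top","t9"); snap("scene","sc9"); print(s['tool_pos'],s['ee_rot'],yaw(s),s['ft_force'],s['ft_torque'])
p=np.array(s['tool_pos']); d=np.array([-.08,.9968,0])
for k in(142,135,125): print(w2pix("top",p-k*d+[0,0,8.5]))
# intensity profile along the predicted rod line from the top camera
g=cv2.cvtColor(t,cv2.COLOR_BGR2GRAY).astype(float)
for k in range(60,176,3):
    q=w2pix("top",p-k*d+[0,0,8.5]); v=[int(cv2.getRectSubPix(g.astype(np.float32),(1,1),(q[0],q[1]+e))[0,0]) for e in(-5,-2.5,0,2.5,5)]; print(k,v)
```

```text
[513.72145385 205.2283927   47.20507002] [6.78192063e-01 7.34884645e-01 1.58330235e-04 2.44326660e-04] 4.594946883814111 [-0.2768649   0.20053174 -1.79182203] [0.0183387  0.07308907 0.03029913]
[375.24681885 203.60796077]
[372.36143789 203.93925146]
[368.23390467 204.41286876]
60 [23, 19, 22, 41, 60]
63 [22, 16, 27, 53, 56]
66 [22, 16, 47, 58, 59]
69 [21, 16, 86, 57, 53]
72 [20, 30, 100, 58, 45]
75 [18, 51, 99, 56, 48]
78 [19, 71, 97, 55, 50]
81 [19, 81, 99, 54, 52]
84 [18, 83, 100, 54, 54]
87 [18, 85, 101, 49, 50]
90 [18, 87, 102, 36, 28]
93 [18, 83, 99, 38, 27]
96 [18, 78, 99, 33, 26]
99 [24, 60, 94, 34, 24]
102 [55, 53, 63, 35, 22]
105 [78, 71, 74, 70, 47]
108 [88, 72, 89, 89, 81]
111 [93, 74, 90, 86, 90]
114 [82, 79, 88, 87, 88]
117 [38, 72, 84, 87, 88]
120 [13, 28, 79, 88, 88]
123 [14, 13, 44, 85, 89]
126 [15, 14, 17, 48, 85]
129 [15, 16, 15, 16, 43]
132 [16, 16, 15, 15, 14]
135 [16, 17, 16, 14, 15]
138 [14, 15, 16, 14, 15]
141 [14, 17, 16, 16, 16]
144 [15, 14, 15, 14, 14]
147 [16, 15, 14, 16, 15]
150 [17, 15, 13, 16, 13]
153 [14, 15, 14, 14, 15]
156 [12, 15, 16, 17, 15]
159 [17, 17, 15, 15, 15]
162 [15, 15, 16, 16, 16]
165 [27, 14, 16, 16, 16]
168 [47, 18, 15, 14, 14]
171 [47, 45, 17, 14, 14]
174 [46, 46, 41, 20, 15]
```

Emit:
send_rows(steps=[0,0,0,0,0,0,0,0,0,0,0,0,0,0,0,0,0,0,0,0,0,0,0,0,0,0,0,0,0,0,0,0,0,0,0])

```text
time_s: 19.85
tool_pos: [513.7, 205.2, 47.2]
ee_rot: [0.678, 0.735, 0.0, 0.0]
ft_force: [-0.6, 0.0, -0.7]
grip_width: 9.4
grip_force: 79.6
```

Run:
```python
from h import *
for _ in range(5):
    s=arm.sense(); arm.read_camera("wrist"); print(s['tool_pos'].round(2),s['ft_force'].round(1),s['ft_torque'].round(3),s['grip_width'].round(1))
a=cv2.imread('pics/w7.png').astype(int); b=cv2.imread('pics/w9.png').astype(int)
# rod's rear end in the jaws, column through the rod: first bright-to-end profile before/after
c=136+int(281*240/560); print(a[225:250:2,c,1],b[225:250:2,c,1])
```

```text
Traceback (most recent call last):
AttributeError: 'float' object has no attribute 'round'
```

Run:
```python
from h import *
for _ in range(4):
    s=arm.sense(); arm.read_camera("wrist"); print(s['tool_pos'].round(2),s['ft_force'].round(1),s['ft_torque'].round(3))
a=cv2.imread('pics/w7.png'); b=cv2.imread('pics/w9.png')
T=a[225:262,236:278]; r=cv2.matchTemplate(b[215:275,226:288],T,cv2.TM_CCOEFF_NORMED); print(cv2.minMaxLoc(r))
```

```text
[513.71 205.21  47.17] [-0.5  0.2 -0.7] [0.082 0.013 0.048]
[513.69 205.21  47.18] [ 0.1 -0.2 -1.2] [0.044 0.021 0.011]
[513.68 205.23  47.16] [-0.6 -0.3 -0.8] [0.053 0.013 0.048]
[513.71 205.21  47.17] [-0.5 -0.2 -0.8] [ 0.083 -0.03   0.014]
(-0.5341250896453857, 0.9351284503936768, (0, 0), (10, 11))
```

```bash
python3 -c "
from plant import arm
print(arm.sign_off())"
```

```text
the job is handed in; nothing more can be done
None
```

Handed in: both blocks are seated with bores in line, and the rod is through both bushings, still gripped and free of side force; by calculation about 2 cm of it stands beyond the far block (that end was hidden from the top camera).

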